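# Wedge the serving board up to its height mark and snug it

### The job

Pick up the blue levelling wedge by its orange handle, set it flat on the bench in the channel of the metal stand and slide it, thin end first, under the roller foot of the serving board until the yellow pointer comes up level with the red mark, where the board meets its stop. Then snug the wedge by feel with a push of about 15 N, so that it holds the board tight against the stop: never jam it, do not press it hard on the bench or rails, and do not lift or press the board with the gripper. Let go, leaving the wedge in place and the other things on the bench where they are.

Things in the scene. Friction and masses are not known exactly. Their poses are not given: they have to be found in the camera images.
- wedge: Blue plastic wedge, 0.22 kg, loose, flat underside, 188 x 40 mm. Origin on the underside below the handle; x points to the thin end, z up. Along x: blunt end at -25 mm; flat top 43 mm high from -25 to +27 mm; then a ramp falling 38 mm over 136 mm (0.28 mm per mm) to 5 mm height at the thin end, +163 mm. Over the last 23 mm the width narrows from 40 to 26 mm.
- handle (a point): Centre of the wedge's orange handle, an upright block on its flat top, 24 mm along the wedge's x, 26 mm along its y (grip across y), from 43 to 80 mm above the underside; this point is 61 mm up. A hard push while gripping it pitches the wedge slightly nose-down; let go, it settles flat and the foot loses a few N. A level push low on the blunt end keeps it flat.
- wedge_tip (a point): Middle of the wedge's thin end, on the underside (163 mm along the wedge's x from its origin).
- stand: Fixed aluminium frame. Origin on the bench straight below the board's foot, mid-channel; x is the direction in which the wedge is pushed in. Two guide rails 14 mm high, 12 mm wide and 44 mm apart run along x from -30 to +220 mm; flared cheeks of that height widen the mouth to about 67 mm inside at x = -53 mm. The wedge slides between them. A 24 mm high hinge block closes x = 220 to 260 mm.
- board: Brown wooden serving board 290 x 150 x 20 mm with a fixed white flowered platter (top 68 mm over the bench at rest). Origin over the foot, 8 mm below its underside; hinge line 240 mm further along x. Near edge 20 mm on the robot's side of the foot, underside 38 mm up. At rest it is level; the stop ends its swing after 0.05 rad (12 mm up at the foot). Its unseen load on the foot is about 3 to 5 N.
- roller: White round-ended roller (radius 6 mm, 36 mm long across the channel) under the board above the stand's origin; this is its centre. The screw foot carrying it is set to a different length each time: lowest point 8 to 18 mm over the bench. A rubber buffer takes up the snug push: with the board at its stop, each further mm of wedge adds 1 to 2 N while the pointer stays still: feel for it.
- pointer (a point): Tip of the yellow pointer tongue (12 mm wide, 4 mm thick) on the board's left side (+y of the stand), at the same x as the foot, 104 mm to the left of it; 48 mm above the bench at rest, 60 mm when the board is at its stop (middle of its thickness).
- mark (a point): Middle of the red band (4 mm tall) round the white square gauge post (14 mm, 90 mm high) on the stand's left, 115 mm from the channel's middle, beside the pointer; 60 mm above the bench. A black lug on the post just above the pointer marks the stop.
- table: The dark steel bench, top at height 0.
- ramekin: White ceramic bowl, 80 mm across, 45 mm high, loose; a bystander. Origin under its centre.
- jar: Amber glass jar with a white cap, 60 mm across, 90 mm high, loose; a bystander. Origin under its centre.
- nozzle: Steel piping nozzle, a cone 44 mm across and 55 mm high standing on its wide end, loose; a bystander. Origin under its centre.
Mind the look-alikes: they are no part of the job. Of the things that look like the wedge, the smaller one is meant.

How it is judged (in metres and radians):
On the way:
1. the wedge lies in the channel and bears on the foot while the board is still below the mark (contact force between wedge and board above 0.4 N and y of wedge_tip in the frame of stand between -0.02 and 0.02 m and x of wedge_tip in the frame of stand above 0.005 m and z of pointer in the frame of mark below -0.003 m), for 0.1 s.
At the end, for the whole second after the job is handed in: The pointer is within 2 mm of the red mark's height; the wedge bears on the foot with 6.3 to 22 N (more than the board's weight, so the board is tight on its stop) and lies flat (under 0.06 rad), along the channel (within 0.1 rad), its thin end beyond the foot, at rest and released (z of pointer in the frame of mark between -0.002 and 0.002 m and contact force between wedge and board between 6.3 and 22 N and angle between wedge's own z axis and vertical below 0.06 rad and height (world z) of wedge below 0.004 m and angle between the x axis of wedge and the x axis of stand, either way round below 0.1 rad and x of wedge_tip in the frame of stand above 0.02 m and linear speed of wedge below 0.01 m/s and angular speed of board below 0.03 rad/s); the robot touches nothing.
It fails at once if the wedge is jammed against the board's foot with more than 26 N (contact force between wedge and board above 26 N).
It fails at once if the wedge is forced against the stand (rails, board and foot together) with more than 30 N (contact force between wedge and stand above 30 N).
It fails at once if the wedge is pressed on the bench with more than 45 N (contact force between wedge and table above 45 N).
It fails at once if the robot lifts or presses the board itself (contact force between any of the fingers, the arm and board above 2 N).
It fails at once if the ramekin, the jar or the nozzle is pushed more than 15 mm (distance of any of ramekin, jar, nozzle from where it was at the start of the episode above 0.015 m).
It also fails if it takes over 72 s, if anything falls off the work surface, if the arm or the gripper's body presses on something with over 40 N, if the wrist force passes 120 N, or if a joint passes its speed limit or range.

### The arm

A 6-joint arm with a two-finger parallel gripper is mounted at the origin on the work surface. World frame = base frame: x ahead of the robot, y to its left, z up, the work surface at z = 0. Lengths are in mm, angles in rad, forces in N, time in s.
With the tool pointing down it reaches from about 300 to 875 mm from the base axis. Payload 4.2 kg.
Tool frame: the origin (TCP) lies between the finger pads; the fingertips stand 22 mm ahead of it and the grasp point (between the pads) lies 3 mm ahead of it (tip_reach is the distance from the TCP to the fingertips, in mm); z points along the fingers, y is the direction in which the jaws open and shut (so a half turn about z gives the same grasp; the last joint's range is limited). The gripper opens to 85 mm and grips with 20 to 120 N. Pads are 22 mm wide; open, the fingers measure 114 mm over their backs; the gripper's body (76 mm by 85 mm) begins 54 mm behind the grasp point. The pads swing forward as they close: fully open they stand 13 mm farther back than shut.
Start: joints at [-1.321, 0.32, 1.565, -0, 1.257, -0.02], TCP at [153.261, -554.211, 253.338] pointing down, gripper open.
Joint ranges: [-3.11, 3.11], [-0.84, 2.01], [0.21, 2.61], [-1.34, 4.49], [0.05, 2.63], [-2.56, 2.56]. Speed limits (rad/s): [2.57, 2.57, 3.14, 3.14, 3.14, 3.14].

### API

Orientations are given as a unit quaternion [w, x, y, z].
In Python, from rig import * gives the robot as it stands.
- The arm moves only by the tool play_rows, never from a script. Its argument "commands" is one flat list of numbers, 6 for each row, row after row: the shift along the tool's x, y, z in cm, then the turn, a rotation vector about the tool's x, y, z in degrees. In form: [dx, dy, dz, rx, ry, rz, dx, dy, dz, rx, ry, rz, ...]. A call has 1 to 10 rows; each row is the pose to reach, as a shift and turn from the pose measured when the call began, along the tool's axes at that moment; what a row does not reach only later rows make up. A row lasts 1/12 s, in which the tool goes at most 41.7 mm and 7.16 degrees, less where a joint would pass 70% of its speed; a pose out of reach is approached as far as the arm can. A call with a gripper value outside its range is refused whole. "hand" is the opening, from -1 (shut) to 1 (fully open), set as the call begins (left out, the last holds). The fingers move at their own pace and stop on an object; "squeeze" is the grip in N (left out, the last holds). Time passes only in rows, so rows that repeat a pose let the fingers close. It gives the time, the measured TCP pose, the force and the opening at its end, in the units of the state.
- observe(): the state, without advancing time (a new reading comes with each control period).
- snapshot(name): name is "scene" or "top" or "wrist"; returns (picture, depth): 420x560x3 uint8, red, green, blue; 420x560 float32, mm along the optical axis (not along the pixel's ray), 0 where there is no reading.
- camera_info(name): a dict with "fx", "fy", "cx", "cy" (pixels), "world_to_cam" (4x4, takes a point from world to camera coordinates); the wrist camera has in their place "T_tool_cam" (4x4, takes a point from camera to tool coordinates, whose origin is the TCP and whose axes are the flange's). Camera axes: x right, y up, looking along -z (the intrinsics and any distortion apply to the point x, -y, -z); pixel columns grow to the right and rows downward; lengths in mm; the calibration is good to about 2 mm. A picture is of the moment at which its call begins: read the wrist's pose just before it. camera_info takes no time and is no camera call.
- job_done(): hands the job in, once; it reports no verdict.
The state is a dict: "t": time; "q": joint angles; "qvel": joint speeds; "joint_efforts": joint torques, N m; "position": TCP position; "tool_rot": TCP orientation; "ft_force": force on the tool from outside, world axes, zero at the start; "ft_torque": the same for the moment, N m; "opening": finger opening in mm.
Only numpy, scipy, OpenCV 4.12 (cv2) and the standard library are available. Lean on these libraries where they do the work, as an engineer would, in place of code of your own. Each camera call takes 0.05 s, during which the arm holds its last target.

## Working session

There is one attempt and no reset: what is moved stays moved. The work goes in short steps, Python scripts to look and compute and a tool call to move; the robot and the scene stay as the last step left them, time stands still between calls to the robot, and variables do not carry over. Pictures are saved under pics/ and viewed, and the job is handed in when it is done.

Besides the shell and the picture viewer there is one more tool, called by a JSON object that holds its "fn" and its "kwargs". play_rows: Moves the arm, as the interface text tells. Its arguments: {"type":"object","properties":{"commands":{"type":"array","items":{"type":"number"}},"hand":{"type":"number"},"squeeze":{"type":"number"}},"required":["commands"]}

```bash
ls; mkdir -p pics
python3 - <<'E'
from rig import *
import cv2,json
s=observe();print(s)
for n in("scene","top","wrist"):
    p,d=snapshot(n);cv2.imwrite(f"pics/{n}0.png",p[:,:,::-1]);import numpy as np;np.save(f"pics/{n}0.npy",d)
    print(n,camera_info(n))
E
```

```text
pics
{'t': 0.0, 'q': array([-1.32102880e+00,  3.20314282e-01,  1.56573043e+00,  2.66899176e-05,
        1.25738346e+00, -2.00238454e-02]), 'qvel': array([-0.00052004,  0.00030845,  0.00094979,  0.00105594, -0.00017557,
        0.00184136]), 'joint_efforts': array([ 7.09142896e-04, -4.15515411e+01, -2.34159046e+01,  1.48428021e-04,
        8.17241234e-03, -5.04916045e-06]), 'position': array([ 153.13726438, -553.76080604,  252.44941076]), 'tool_rot': array([-9.13164986e-04,  9.90915503e-01,  1.34482799e-01, -9.25854817e-05]), 'ft_force': array([-0.4477341 ,  0.42317256,  0.01081925]), 'ft_torque': array([ 0.02588924,  0.0577824 , -0.00960943]), 'opening': 85.42046741740764}
scene {'fx': 467.15290446287946, 'fy': 467.15290446287946, 'cx': 276.0141061702629, 'cy': 211.32469605230395, 'world_to_cam': array([[-1.54754227e-01,  9.87885746e-01,  1.15274794e-02,
         8.49743482e+01],
       [-7.91563582e-01, -1.30964967e-01,  5.96887991e-01,
         3.01269592e+02],
       [ 5.91166834e-01,  8.32462067e-02,  8.02241762e-01,
        -1.47961093e+03],
       [ 0.00000000e+00,  0.00000000e
[... 277 characters left out ...]
1,  1.94544458e-02,  7.21761678e-02,
        -4.32626924e+02],
       [-7.18942408e-02, -1.48220116e-02,  9.97302124e-01,
        -1.71163290e+03],
       [ 0.00000000e+00,  0.00000000e+00,  0.00000000e+00,
         1.00000000e+00]])}
wrist {'fx': 306.12798767807686, 'fy': 306.12798767807686, 'cx': 279.91412573712074, 'cy': 215.6728071040306, 'T_tool_cam': array([[-6.35745011e-04,  9.49851894e-01,  3.12699496e-01,
         7.94003854e+01],
       [ 9.99999791e-01,  5.67449522e-04,  3.09408478e-04,
        -1.87711472e+00],
       [ 1.16451050e-04,  3.12699627e-01, -9.49852057e-01,
        -1.20446771e+02],
       [ 0.00000000e+00,  0.00000000e+00,  0.00000000e+00,
         1.00000000e+00]])}
```

View pics/scene0.png

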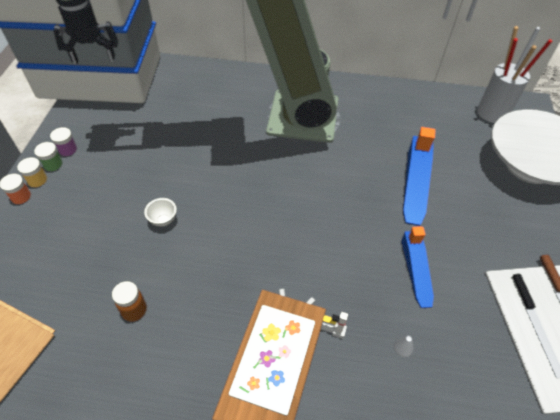

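View pics/top0.png

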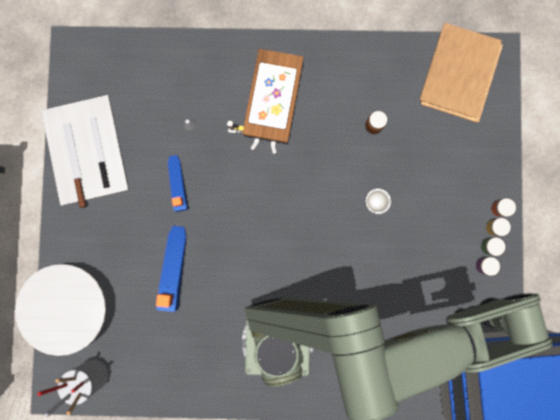

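View pics/wrist0.png

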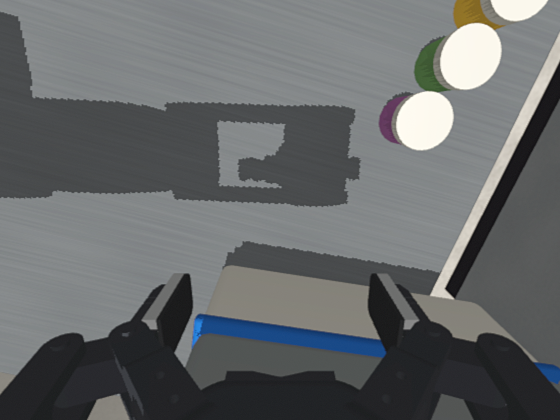

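The scene camera shows two blue wedges with orange handles: a smaller one (handle at scene px 417,235 and top px 178,201) and a larger one (handle at scene px 426,138 and top px 164,299). By the description the smaller one is meant. The stand and board are at top px (270,100), with the gauge post at about (232,127). Next I'll take close crops.

```bash
cat > h.py <<'E'
import numpy as np,cv2
from rig import *
from scipy.spatial.transform import Rotation as R
def Twc(n,s=None):
    c=camera_info(n)
    if n!='wrist': return np.linalg.inv(c['world_to_cam']),c
    T=np.eye(4);q=s['tool_rot'];T[:3,:3]=R.from_quat([q[1],q[2],q[3],q[0]]).as_matrix();T[:3,3]=s['position']
    return T@c['T_tool_cam'],c
def ray(n,u,v,s=None):
    T,c=Twc(n,s);d=np.array([(u-c['cx'])/c['fx'],-(v-c['cy'])/c['fy'],-1.]);return T[:3,3],T[:3,:3]@d
def atz(n,u,v,z,s=None):
    o,d=ray(n,u,v,s);return o+d*(z-o[2])/d[2]
def pt(n,u,v,D,s=None):
    o,d=ray(n,u,v,s);return o+d*D
def tri(L):  # list of (n,u,v,s)
    A=np.zeros((3,3));b=np.zeros(3)
    for n,u,v,s in L:
        o,d=ray(n,u,v,s);d=d/np.linalg.norm(d);P=np.eye(3)-np.outer(d,d);A+=P;b+=P@o
    x=np.linalg.solve(A,b)
    return x
def proj(n,p,s=None):
    T,c=Twc(n,s);q=np.linalg.inv(T)@np.r_[p,1];return c['cx']+c['fx']*q[0]/-q[2],c['cy']+c['fy']*-q[1]/-q[2]
def cloud(n,D,s=None):
    T,c=Twc(n,s);v,u=np.mgrid[:D.shape[0],:D.shape[1]]
    P=np.stack([(u-c['cx'])/c['fx']*D,-(v-c['cy'])/c['fy']*D,-D],-1)
    return P@T[:3,:3].T+T[:3,3]
def crop(f,o,x0,y0,w,h,k):
    im=cv2.imread(f)[y0:y0+h,x0:x0+w];cv2.imwrite(o,cv2.resize(im,None,fx=k,fy=k,interpolation=cv2.INTER_CUBIC))
E
python3 - <<'E'
from h import *
crop('pics/top0.png','pics/c1.png',150,140,100,75,8)
crop('pics/top0.png','pics/c2.png',220,40,100,120,5)
crop('pics/scene0.png','pics/c3.png',380,120,130,200,3)
for n in('top','scene'):
    im=cv2.imread(f'pics/{n}0.png');D=np.load(f'pics/{n}0.npy');P=cloud(n,D)
    hsv=cv2.cvtColor(im,cv2.COLOR_BGR2HSV)
    for nm,m in(('blue',(hsv[...,0]>100)&(hsv[...,0]<125)&(hsv[...,1]>150)),('or',(hsv[...,0]<16)&(hsv[...,1]>190)&(hsv[...,2]>150))):
        k,l,st,ce=cv2.connectedComponentsWithStats(m.astype(np.uint8))
        for i in range(1,k):
            if st[i,4]>40:
                Q=P[(l==i)&(D>0)];print(n,nm,st[i],ce[i].round(1),'med',np.median(Q,0).round(1),'z95',np.percentile(Q[:,2],[2,95]).round(1),cv2.minAreaRect(Q[:,:2].astype(np.float32)))
E
```

```text
top blue [168 156  20  55 544] [176.6 180.4] med [519.5 344.4  28.8] z95 [ 5.5 44.1] ((513.1088256835938, 343.6170654296875), (185.65985107421875, 41.04300308227539), 12.395845413208008)
top blue [ 159  226   27   84 1288] [173.2 263.9] med [245.6 340.9  39.8] z95 [ 8. 64.] ((237.49107360839844, 345.278076171875), (60.054832458496094, 262.505615234375), 85.65375518798828)
top blue [ 479  355   81   65 4613] [522.2 389.8] med [ -32.5 -612.8  401.8] z95 [396.4 406.2] ((-26.153533935546875, -605.7435913085938), (156.87567138671875, 201.2822723388672), 1.3326841592788696)
top blue [462 373   8  47 159] [465.1 396.2] med [ -89.4 -517.   264.8] z95 [241.8 270.9] ((-88.03059387207031, -516.6068725585938), (126.32698822021484, 9.571893692016602), 5.863738059997559)
top blue [449 381   7  39 122] [451.9 400.3] med [-137.  -522.3  130.9] z95 [123.1 137.3] ((-135.29273986816406, -522.0128173828125), (113.10906219482422, 10.302587509155273), 5.630423545837402)
scene blue [113   0  27  33 216] [127.6  19.1] med [  -9.9 -515.1  267.5] z95 [260.7 270.5] ((2.45440673828125, -522.2020263671875), (253
[... 315 characters left out ...]
.5] z95 [127.2 136.2] ((-0.14704132080078125, -629.5997314453125), (217.32574462890625, 442.807861328125), 41.01288986206055)
scene blue [ 404  136   29   89 1698] [416.7 183.7] med [256.5 339.8  35.8] z95 [ 6.1 62.2] ((234.1535186767578, 346.0162353515625), (56.946861267089844, 274.44195556640625), 85.70850372314453)
scene blue [ 402  232   31   76 1267] [418.4 271.1] med [523.1 342.6  24. ] z95 [ 3.5 43.2] ((513.5051879882812, 343.29437255859375), (187.1336669921875, 40.30268096923828), 12.021007537841797)
scene or [420 129  13  10  65] [426.2 134. ] med [145.3 349.5 114.8] z95 [106.1 118.3] ((139.63232421875, 349.8757019042969), (31.500173568725586, 30.415279388427734), 89.55072784423828)
```

View crops.

View pics/c1.png

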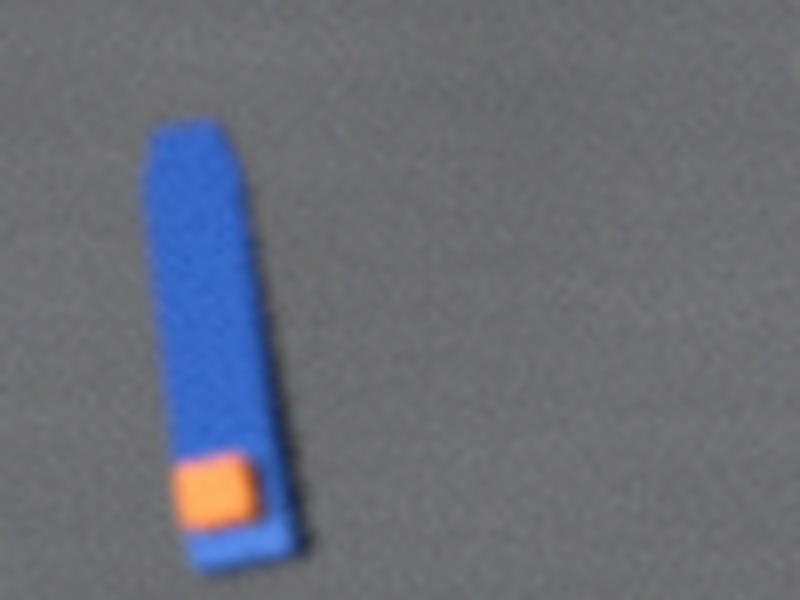

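View pics/c2.png

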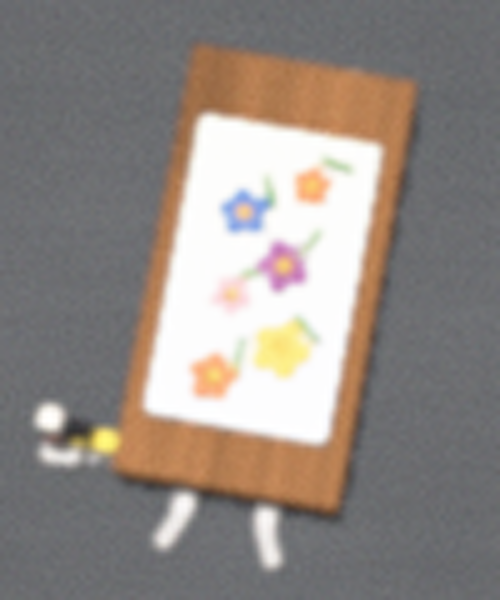

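Run:
```python
from h import *
for n in('top','scene'):
    im=cv2.imread(f'pics/{n}0.png');D=np.load(f'pics/{n}0.npy');P=cloud(n,D)
    # white platter/board extents near
    sel=(P[...,0]>560)&(P[...,0]<1000)&(P[...,1]>-80)&(P[...,1]<300)&(P[...,2]>30)&(P[...,2]<110)&(D>0)
    k,l,st,ce=cv2.connectedComponentsWithStats(sel.astype(np.uint8))
    for i in range(1,k):
        if st[i,4]>8:
            Q=P[l==i];print(n,st[i],Q.mean(0).round(1),Q.min(0).round(),Q.max(0).round(),cv2.minAreaRect(Q[:,:2].astype(np.float32)))
    sel=(P[...,0]>300)&(P[...,0]<1000)&(P[...,1]>-300)&(P[...,1]<300)&(P[...,2]>6)&(P[...,2]<35)&(D>0)
    k,l,st,ce=cv2.connectedComponentsWithStats(sel.astype(np.uint8))
    for i in range(1,k):
        if st[i,4]>5:
            Q=P[l==i];print(n,'low',st[i],Q.mean(0).round(1))
```

```text
top [ 228   49   76   94 4123] [796.4  34.5  62.4] [648. -64.  32.] [959. 174.  97.] ((808.0703125, 55.281394958496094), (198.0830841064453, 295.0882873535156), 80.39952087402344)
top low [192 119   5  10  31] [710.8 294.6  19.8]
top low [365 122   9  12  29] [ 702.6 -285.1   20.7]
top low [227 128  16   6  48] [690.9 161.5  15.7]
top low [251 137  10  13  45] [650.2  88.1  13.6]
top low [271 140   6  14  40] [640.3  27.5  14.2]
top low [367 192   7  18  60] [ 467.1 -292.2   19.4]
top low [263 214   4   5   6] [408.8  53.7   6.6]
scene [ 213  290  135  130 9511] [800.6  35.   64. ] [648. -63.  31.] [933. 175.  93.] ((804.99267578125, 55.958770751953125), (197.35260009765625, 291.0889587402344), 80.30597686767578)
scene [400 339   4   6  15] [710.7 298.4  35.6] [705. 296.  31.] [717. 300.  43.] ((710.845703125, 298.38543701171875), (11.306220054626465, 3.856116533279419), 10.602066993713379)
scene low [169 206   6  13  41] [ 444.8 -294.1   20.5]
scene low [163 215  13  11  25] [ 483.7 -289.2   27.8]
scene low [280 289   5   7  31] [625.6  26.   13.4]
scene low [307 298   8   7  33] [637.7  95.7  13.6]
scene low [129 301  19  21 132] [ 733.4 -283.2   21.1]
scene low [321 323  26  16 183] [699.5 156.1  15. ]
scene low [395 338   7  15  80] [714.2 295.4  19.2]
```

Wedge found: the smaller wedge measures 187×40 mm by depth, with yaw about 12°. The larger one is 262×60 mm. I'll move towards the stand for a closer wrist view.

{"fn": "play_rows", "kwargs": {"commands": [43.4,-45.5,-7.7,0,0,-85,43.4,-45.5,-7.7,0,0,-85,43.4,-45.5,-7.7,0,0,-85,43.4,-45.5,-7.7,0,0,-85,43.4,-45.5,-7.7,0,0,-85,43.4,-45.5,-7.7,0,0,-85,43.4,-45.5,-7.7,0,0,-85,43.4,-45.5,-7.7,0,0,-85,43.4,-45.5,-7.7,0,0,-85,43.4,-45.5,-7.7,0,0,-85], "hand": 1}}

```text
t: 0.98
position: [348.7, -187.7, 304.2]
tool_rot: [-0.0, 0.723, 0.691, 0.0]
ft_force: [1.1, -0.5, -0.4]
opening: 85.7
```

```bash
cat >> h.py <<'E'
def psi(s):
    q=s['tool_rot'];M=R.from_quat([q[1],q[2],q[3],q[0]]).as_matrix();return np.degrees(np.arctan2(M[1,0],M[0,0]))
def plan(p,yaw,s=None):
    s=s or observe();q=s['tool_rot'];M=R.from_quat([q[1],q[2],q[3],q[0]]).as_matrix()
    T=R.from_euler('z',yaw,degrees=True).as_matrix()@np.diag([1,-1,-1.])
    d=M.T@(np.array(p)-s['position'])/10;rv=np.degrees(R.from_matrix(M.T@T).as_rotvec())
    print('t',round(s['t'],2),'pos',s['position'].round(1),'psi',round(psi(s),2),'q',s['q'].round(2),'F',s['ft_force'].round(2),'op',round(s['opening'],1));print('cmd',d.round(2),rv.round(2))
E
python3 -c "
from h import *
plan((500,110,300),170)"
```

```text
t 0.98 pos [ 348.7 -187.7  304.2] psi 87.4 q [-0.52 -0.    1.83  0.    1.31 -0.48] F [ 1.11 -0.54 -0.38] op 85.7
cmd [30.42 13.76  0.45] [ 4.00e-02 -4.00e-02 -8.26e+01]
```

{"fn": "play_rows", "kwargs": {"commands": [30.4,13.8,0.4,0,0,-82.6,30.4,13.8,0.4,0,0,-82.6,30.4,13.8,0.4,0,0,-82.6,30.4,13.8,0.4,0,0,-82.6,30.4,13.8,0.4,0,0,-82.6,30.4,13.8,0.4,0,0,-82.6,30.4,13.8,0.4,0,0,-82.6,30.4,13.8,0.4,0,0,-82.6,30.4,13.8,0.4,0,0,-82.6,30.4,13.8,0.4,0,0,-82.6]}}

```text
t: 1.82
position: [501.0, 112.2, 299.5]
tool_rot: [-0.001, 0.18, 0.984, 0.0]
ft_force: [-0.4, -0.4, -1.0]
opening: 85.5
```

Run:
```python
from h import *
s=observe()
p,D=snapshot('wrist');cv2.imwrite('pics/w1.png',p[:,:,::-1]);np.save('pics/w1.npy',D)
import pickle;pickle.dump(s,open('pics/w1.pkl','wb'));print(s['qvel'])
plan((500,110,300),170)
```

```text
[-0.03778642 -0.02637958  0.02963114 -0.01348162  0.00967023 -1.49095458]
t 1.87 pos [500.6 111.2 299.7] psi 159.42 q [ 0.2   0.19  1.62  0.    1.33 -1.02] F [ 0.48  0.34 -0.2 ] op 84.9
cmd [ 0.01 -0.13 -0.03] [  0.02  -0.09 -10.58]
```

View pics/w1.png

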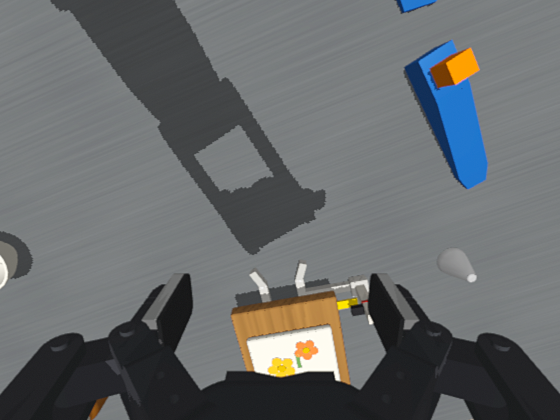

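The stand mouth is at about px (280,280) and the wedge handle at about (460,65). The fingers hide the far part, so I'll go over the stand for a clean view.

{"fn": "play_rows", "kwargs": {"commands": [-8,0.6,4,0,0,-10.6,-8,0.6,4,0,0,-10.6,-8,0.6,4,0,0,-10.6,-8,0.6,4,0,0,-10.6,-8,0.6,4,0,0,-10.6,-8,0.6,4,0,0,-10.6,-8,0.6,4,0,0,-10.6]}}

```text
t: 2.45
position: [576.7, 88.9, 260.9]
tool_rot: [-0.0, 0.087, 0.996, 0.001]
ft_force: [0.4, -0.2, 0.0]
opening: 85.5
```

```bash
cat >> h.py <<'E'
import pickle
def wsnap(k):
    s=observe();p,D=snapshot('wrist');cv2.imwrite(f'pics/{k}.png',p[:,:,::-1]);np.save(f'pics/{k}.npy',D);pickle.dump(s,open(f'pics/{k}.pkl','wb'));return s
def wload(k): return cv2.imread(f'pics/{k}.png'),np.load(f'pics/{k}.npy'),pickle.load(open(f'pics/{k}.pkl','rb'))
E
python3 - <<'E'
from h import *
s=wsnap('w2');print(s['qvel'].round(3));plan((500,110,300),170,s)
E
```

```text
[ 0.002 -0.001 -0.001 -0.001 -0.003 -0.005]
t 2.45 pos [576.7  88.9 260.9] psi 169.98 q [ 0.13  0.33  1.53  0.    1.28 -1.26] F [ 0.43 -0.25  0.02] op 85.5
cmd [ 7.92  0.74 -3.91] [ 0.06 -0.01 -0.02]
```

View pics/w2.png

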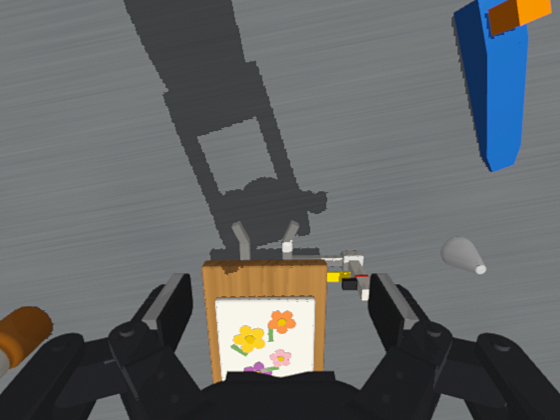

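Run:
```python
from h import *
crop('pics/w2.png','pics/w2c.png',190,205,200,150,4)
im,D,s=wload('w2');P=cloud('wrist',D,s)
B=(P[...,2]>50)&(P[...,2]<63)&(P[...,0]>600)&(D>0)&(np.indices(D.shape)[1]>195)&(np.indices(D.shape)[1]<330)&(np.indices(D.shape)[0]<300)
Q=P[B];print(len(Q),Q.min(0),Q.max(0),np.median(Q[:,2]))
for v in range(266,300,6):
    r=np.where(B[v])[0];print(v,r.min(),r.max(),P[v,r.min()].round(1),P[v,r.max()].round(1))
for u in range(210,330,12):
    c=np.where(B[:,u])[0]; 
    if len(c): print('front',u,c.min(),P[c.min(),u].round(1))
m=(P[...,2]>9)&(P[...,2]<20)&(D>0)&(P[...,0]>600)&(P[...,1]>0)&(P[...,1]<200)
k,l,st,ce=cv2.connectedComponentsWithStats(m.astype(np.uint8))
for i in range(1,k):
    if st[i,4]>30:
        Q=P[l==i];print(st[i],Q.mean(0).round(1),Q.min(0).round(1),Q.max(0).round(1))
```

```text
4380 [646.61495279 -23.89801352  50.00209734] [717.65074918 131.50953583  62.99654663] 57.45453614133868
266 202 326 [647.5 -15.9  54.9] [672.8 128.8  55.7]
272 201 326 [655.  -19.1  55. ] [680.4 127.7  56.2]
278 202 326 [663.  -19.9  55.1] [688.2 126.6  56.6]
284 203 326 [670.7 -20.4  55.9] [697.7 125.8  54.1]
290 203 325 [678.2 -22.1  56.9] [703.5 123.3  57.7]
296 204 325 [687.1 -23.4  55.9] [712.4 122.2  56.7]
front 210 263 [647.5  -7.2  50.2]
front 222 264 [650.6   7.1  51.6]
front 234 264 [652.5  21.5  52.9]
front 246 263 [654.7  35.4  51. ]
front 258 263 [657.5  49.5  50.3]
front 270 263 [660.   63.6  50.4]
front 282 263 [661.5  77.9  52.4]
front 294 263 [664.5  92.   51.4]
front 306 263 [667.1 106.1  51.1]
front 318 263 [669.1 120.2  52.1]
[231 223  19  37 336] [641.6  28.1  13.4] [616.5  19.1   9.1] [669.4  36.1  15.8]
[282 222  17  37 317] [651.2  88.3  13.4] [627.3  76.    9.1] [675.2 104.2  15.5]
[311 252  52  19 349] [690.3 156.7  14. ] [682.3 114.    9. ] [704.6 180.4  19.4]
```

View pics/w2c.png

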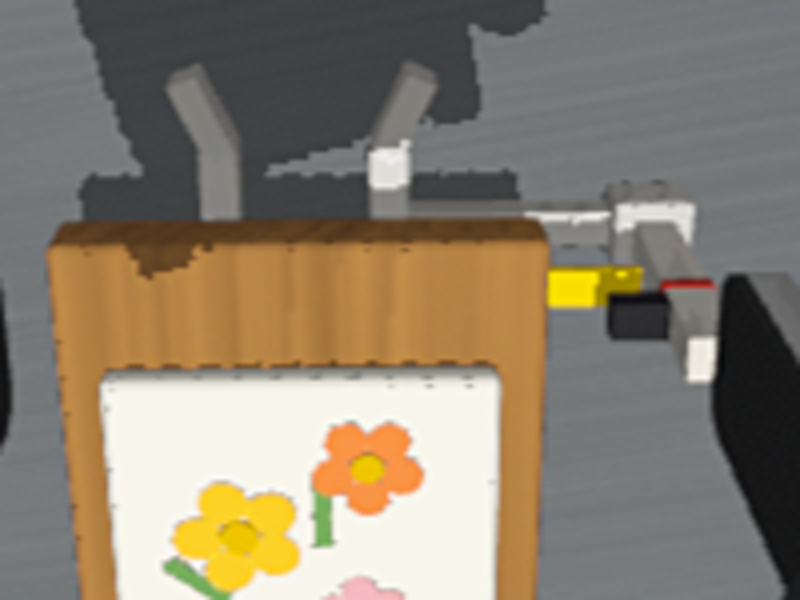

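Run:
```python
from h import *
s=wload('w2')[2]
O=np.array([678.6,52.8,0]);a=np.radians(-9.65);X=np.array([np.cos(a),np.sin(a),0]);Y=np.array([-X[1],X[0],0]);Z=np.array([0,0,1.])
W=lambda x,y,z:O+x*X+y*Y+z*Z
for nm,p in(('ptr',W(0,104,48)),('mark',W(0,115,60)),('posttop',W(0,115,90)),('cheekL',W(-53,33.5,14)),('cheekR',W(-53,-33.5,14)),('bL',W(-20,75,58)),('bR',W(-20,-75,58)),('railL-30',W(-30,22,14)),('railR',W(-30,-22,14))):
    print(nm,p.round(1),[np.round(proj(n,p,s),1) for n in('wrist','top','scene')])
plan((446,329,200),192.2)
```

```text
ptr [696.  155.3  48. ] [array([349.1, 276.5]), array([234.5, 126.7]), array([336.3, 322.2])]
mark [697.9 166.2  60. ] [array([360.5, 281.4]), array([230.8, 125.2]), array([341.9, 321.5])]
posttop [697.9 166.2  90. ] [array([367.4, 295.5]), array([229.9, 123. ]), array([343.7, 315.7])]
cheekL [632.   94.7  14. ] [array([290.7, 226.6]), array([253.2, 148.3]), array([310.8, 298.6])]
cheekR [620.7  28.7  14. ] [array([238.3, 227. ]), array([273.1, 152. ]), array([283.4, 290.2])]
bL [671.5 130.1  58. ] [array([327.3, 265.7]), array([241.8, 133.6]), array([326.2, 308.2])]
bR [646.3 -17.8  58. ] [array([199.5, 266.6]), array([287.3, 142. ]), array([261.8, 288.3])]
railL-30 [652.7  79.5  14. ] [array([281.8, 243.3]), array([257.9, 142.2]), array([303.2, 305.7])]
railR [645.3  36.1  14. ] [array([248. , 243.5]), array([271. , 144.7]), array([285.1, 300.1])]
t 2.5 pos [576.8  89.  260.9] psi 170.01 q [ 0.13  0.33  1.53  0.    1.28 -1.26] F [-0.51 -0.09  0.22] op 85.1
cmd [17.05 21.36  6.11] [ 6.000e-02  2.000e-02 -2.219e+01]
```

The projected stand model matches the picture: pointer predicted (349,276) and seen at about (350,276), rails and board corners within about 1 px. Next is the wedge.

{"fn": "play_rows", "kwargs": {"commands": [17,21.4,6,0,0,-22.2,17,21.4,6,0,0,-22.2,17,21.4,6,0,0,-22.2,17,21.4,6,0,0,-22.2,17,21.4,6,0,0,-22.2,17,21.4,6,0,0,-22.2,17,21.4,6,0,0,-22.2,17,21.4,6,0,0,-22.2,17,21.4,6,0,0,-22.2,17,21.4,6,0,0,-22.2]}}

```text
t: 3.33
position: [446.5, 329.1, 202.0]
tool_rot: [0.001, -0.107, 0.994, 0.001]
ft_force: [0.2, -0.6, 0.5]
opening: 85.4
```

Run:
```python
from h import *
s=wsnap('w3')
im,D,s=wload('w3');P=cloud('wrist',D,s)
hsv=cv2.cvtColor(im,cv2.COLOR_BGR2HSV)
for nm,m in(('blue',(hsv[...,0]>100)&(hsv[...,0]<125)&(hsv[...,1]>150)),('or',(hsv[...,0]<18)&(hsv[...,1]>190)&(hsv[...,2]>90))):
    k,l,st,ce=cv2.connectedComponentsWithStats(m.astype(np.uint8))
    for i in range(1,k):
        if st[i,4]>100:
            Q=P[(l==i)&(D>0)];print(nm,st[i],'z',np.percentile(Q[:,2],[2,50,98]).round(1),cv2.minAreaRect(Q[:,:2].astype(np.float32)))
            if nm=='or':
                T=Q[Q[:,2]>np.percentile(Q[:,2],98)-4];print(' top',len(T),T.mean(0),cv2.minAreaRect(T[:,:2].astype(np.float32)))
            else:
                T=Q[abs(Q[:,2]-43)<2];print('flat',cv2.minAreaRect(T[:,:2].astype(np.float32)))
plan((446,329,90),192.2)
```

```text
blue [ 284    0   97  128 7991] z [ 8.  23.7 35.3] ((316.2822570800781, 343.437744140625), (62.496822357177734, 106.70279693603516), 85.58616638183594)
flat ((0.0, 0.0), (0.0, 0.0), 0.0)
blue [ 259  171   43  152 4454] z [ 5.9 31.5 43.6] ((512.5927734375, 346.44805908203125), (188.6676025390625, 42.976165771484375), 11.517861366271973)
flat ((451.3810119628906, 332.3295593261719), (62.65772247314453, 39.385047912597656), 11.881658554077148)
or [ 266  193   30   37 1079] z [48.3 79.5 80.9] ((445.169677734375, 331.1930847167969), (24.75139617919922, 24.4408016204834), 11.887848854064941)
 top 823 [444.74452722 331.01390113  79.66864084] ((445.1766052246094, 331.28057861328125), (24.705385208129883, 24.260635375976562), 11.502655029296875)
t 3.38 pos [446.9 328.7 202. ] psi -167.83 q [ 0.61  0.32  1.69  0.    1.12 -1.17] F [ 0.65 -0.26 -0.25] op 85.3
cmd [ 0.11  0.04 11.2 ] [ 0.06  0.11 -0.03]
```

View pics/w3.png

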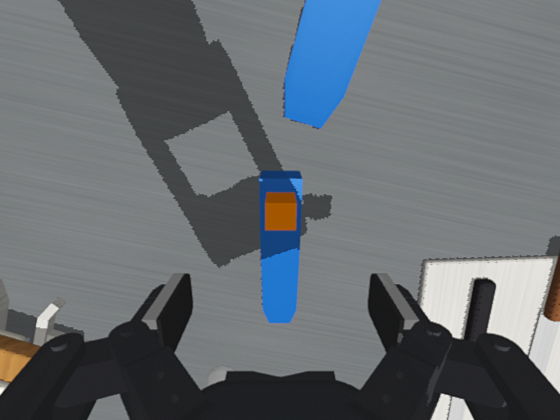

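The crop is unambiguous: the smaller wedge is right under the gripper (handle px 281,212). Wrist and fixed cameras agree within about 2 mm, so I'll use (445.7, 330.2). Going down.

{"fn": "play_rows", "kwargs": {"commands": [0.09,0.17,4,0,0,0.3,0.09,0.17,8,0,0,0.3,0.09,0.17,11,0,0,0.3,0.09,0.17,12.5,0,0,0.3,0.09,0.17,13.45,0,0,0.3,0.09,0.17,13.45,0,0,0.3,0.09,0.17,13.45,0,0,0.3]}}

```text
t: 3.97
position: [446.9, 330.1, 68.2]
tool_rot: [0.001, -0.103, 0.995, 0.001]
ft_force: [0.1, 0.4, 0.9]
opening: 85.2
```

Run:
```python
from h import *
s=wsnap('w4')
plan((446,330,67.5),191.9)
```

```text
t 4.02 pos [447.2 330.5  68.9] psi -168.19 q [ 0.62  0.47  1.85  0.    0.81 -1.16] F [ 0.09 -0.16 -0.1 ] op 85.3
cmd [ 0.13 -0.03  0.14] [ 0.12  0.26 -0.09]
```

View pics/w4.png

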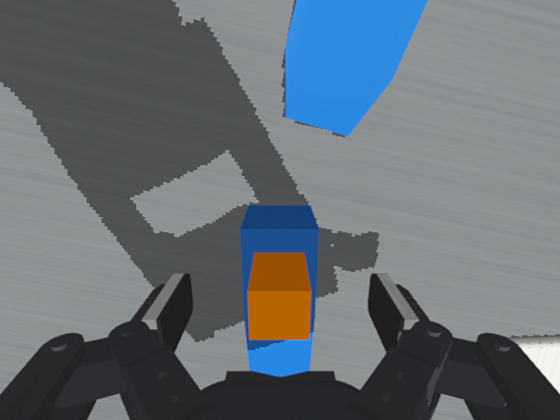

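The handle is centred between the pads (px 280,315). Closing.

{"fn": "play_rows", "kwargs": {"commands": [0.1,0,0.08,0,0,0,0.1,0,0.08,0,0,0,0.1,0,0.08,0,0,0,0.1,0,0.08,0,0,0,0.1,0,0.08,0,0,0,0.1,0,0.08,0,0,0,0.1,0,0.08,0,0,0,0.1,0,0.08,0,0,0], "hand": -1, "squeeze": 45}}

```text
t: 4.68
position: [446.3, 330.4, 68.5]
tool_rot: [0.002, -0.103, 0.995, 0.001]
ft_force: [-0.9, -1.0, 4.8]
opening: 25.5
```

Run:
```python
from h import *
plan((446,330,120),191.9)
```

```text
t 4.68 pos [446.3 330.4  68.5] psi -168.18 q [ 0.62  0.47  1.86  0.    0.81 -1.16] F [-0.91 -1.03  4.77] op 25.5
cmd [ 0.02 -0.02 -5.15] [ 0.13  0.29 -0.08]
```

Gripped at 25.5 mm opening. Lifting, then moving to the pre-insert pose.

{"fn": "play_rows", "kwargs": {"commands": [0,0,-1,0,0,0,0,0,-3,0,0,0,0,0,-5,0,0,0,0,0,-5,0,0,0,0,0,-5,0,0,0]}}

```text
t: 5.1
position: [446.4, 330.5, 119.2]
tool_rot: [0.003, -0.103, 0.995, 0.002]
ft_force: [0.5, -0.2, -2.5]
opening: 25.3
```

Run:
```python
from h import *
wsnap('w5')
plan((442,93,100),170.35)
```

```text
t 5.15 pos [445.6 330.  118. ] psi -168.18 q [ 0.62  0.41  1.81  0.    0.93 -1.16] F [-0.01 -0.36 -2.57] op 25.4
cmd [  5.22 -23.12   1.74] [ 0.16  0.21 21.47]
```

View pics/w5.png

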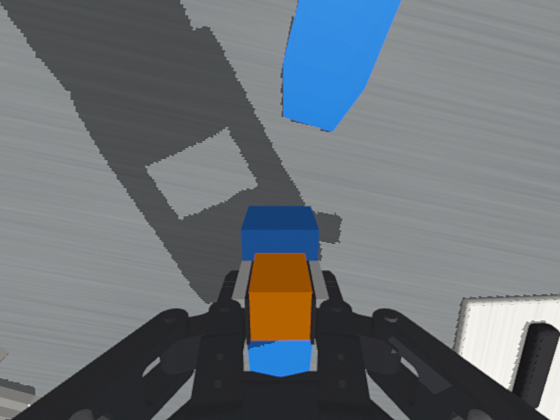

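{"fn": "play_rows", "kwargs": {"commands": [5.2,-23.1,1.7,0.16,0.2,21.5,5.2,-23.1,1.7,0.16,0.2,21.5,5.2,-23.1,1.7,0.16,0.2,21.5,5.2,-23.1,1.7,0.16,0.2,21.5,5.2,-23.1,1.7,0.16,0.2,21.5,5.2,-23.1,1.7,0.16,0.2,21.5,5.2,-23.1,1.7,0.16,0.2,21.5,5.2,-23.1,1.7,0.16,0.2,21.5,5.2,-23.1,1.7,0.16,0.2,21.5]}}

```text
t: 5.9
position: [441.8, 93.4, 99.7]
tool_rot: [-0.001, 0.085, 0.996, 0.0]
ft_force: [0.4, -0.6, -1.7]
opening: 25.4
```

```bash
cat > m.py <<'E'
from h import *
O=np.array([678.6,52.8,0]);a=np.radians(-9.65);X=np.array([np.cos(a),np.sin(a),0]);Y=np.array([-X[1],X[0],0]);Z=np.array([0,0,1.])
W=lambda x,y,z:O+x*X+y*Y+z*Z
def st(p): d=np.array(p)-O;return np.array([d@X,d@Y,d[2]])
def wedge(n,k=None):
    if n=='wrist': im,D,s=wload(k)
    else:
        p,D=snapshot(n);im=p[:,:,::-1].copy();s=None;cv2.imwrite(f'pics/{n}_{k}.png',im)
    P=cloud(n,D,s);hsv=cv2.cvtColor(im,cv2.COLOR_BGR2HSV)
    m=(hsv[...,0]>100)&(hsv[...,0]<125)&(hsv[...,1]>150)&(D>0)&(P[...,1]>-50)&(P[...,1]<200)&(P[...,0]>330)&(P[...,0]<720)&(P[...,2]<120)
    Q=P[m];S=(Q-O)@np.stack([X,Y,Z]).T
    print(n,len(S),'x',np.percentile(S[:,0],[1,99]).round(1),'z',np.percentile(S[:,2],[1,99]).round(1))
    for lo in range(-280,0,30):
        b=(S[:,0]>lo)&(S[:,0]<lo+30)
        if b.sum()>8: print(lo,b.sum(),'y',np.percentile(S[b,1],[3,97]).round(1),'mid',np.percentile(S[b,1],[3,97]).mean().round(1),'z',np.median(S[b,2]).round(1))
E
python3 - <<'E'
from m import *
s=observe();plan(W(-240,0,73),170.35);print(st(s['position']))
wedge('top','a');wedge('scene','a')
E
```

```text
t 5.9 pos [441.8  93.4  99.7] psi 170.27 q [ 0.18  0.3   2.05  0.    0.79 -1.22] F [ 0.39 -0.56 -1.69] op 25.4
cmd [-0.03 -0.03  2.67] [-0.   -0.07 -0.08]
[-240.25339276    0.2836162    99.66720839]
top 203 x [-148.5  -81.1] z [30.2 57. ]
-160 46 y [-17.4  18. ] mid 0.3 z 51.1
-130 102 y [-17.5  18.4] mid 0.4 z 44.2
-100 54 y [-14.8  14.5] mid -0.2 z 38.0
scene 1022 x [-226.7  -79.2] z [ 1.  76.3]
-250 48 y [-17.3  19.7] mid 1.2 z 73.8
-220 196 y [-17.6  20.5] mid 1.4 z 71.0
-190 219 y [-25.4  20.8] mid -2.3 z 63.0
-160 208 y [-17.4  19.9] mid 1.3 z 54.1
-130 209 y [-17.3  19. ] mid 0.9 z 45.5
-100 141 y [-15.3  16.6] mid 0.7 z 38.7
```

Aligned within 1 mm. Lowering.

{"fn": "play_rows", "kwargs": {"commands": [0,0,1.2,0,0,0,0,0,2.2,0,0,0,0,0,2.8,0,0,0,0,0,3.0,0,0,0,0,0,3.05,0,0,0,0,0,3.05,0,0,0]}}

```text
t: 6.5
position: [442.3, 94.6, 69.7]
tool_rot: [0.0, 0.083, 0.997, 0.0]
ft_force: [0.6, 0.3, -2.2]
opening: 25.4
```

Run:
```python
from m import *
s=observe();plan(W(-170,0,69),170.35);print(st(s['position']))
```

```text
t 6.5 pos [442.3  94.6  69.7] psi 170.43 q [ 0.19  0.34  2.09  0.    0.71 -1.22] F [ 0.55  0.3  -2.23] op 25.4
cmd [-6.99 -0.17  0.07] [0.01 0.01 0.08]
[-239.93263544    1.61522564   69.67615527]
```

{"fn": "play_rows", "kwargs": {"commands": [-1,-0.1,0.05,0,0,0,-2,-0.1,0.05,0,0,0,-3,-0.1,0.05,0,0,0,-4,-0.1,0.05,0,0,0,-5,-0.1,0.05,0,0,0,-6,-0.1,0.05,0,0,0,-6.6,-0.1,0.05,0,0,0,-6.8,-0.1,0.05,0,0,0,-6.8,-0.1,0.05,0,0,0]}}

```text
t: 7.25
position: [509.9, 82.2, 69.1]
tool_rot: [0.0, 0.084, 0.997, 0.0]
ft_force: [-0.0, 0.1, -0.6]
opening: 25.3
```

Run:
```python
from m import *
s=observe();plan(W(-140,0,68.5),170.35);print(st(s['position']))
wedge('scene','b')
```

```text
t 7.25 pos [509.9  82.2  69.1] psi 170.41 q [ 0.14  0.42  1.94  0.    0.78 -1.27] F [-0.01  0.08 -0.62] op 25.3
cmd [-3.12 -0.08  0.06] [0.02 0.03 0.06]
[-171.21151211    0.7191791    69.08033854]
scene 839 x [-160.7  -43.5] z [-0.  46.2]
-190 10 y [-25.   21.3] mid -1.8 z 40.2
-160 184 y [-17.6  20.4] mid 1.4 z 42.2
-130 227 y [-19.4  21.1] mid 0.8 z 34.4
-100 219 y [-17.5  19. ] mid 0.8 z 26.0
-70 199 y [-17.2  18.6] mid 0.7 z 17.8
```

{"fn": "play_rows", "kwargs": {"commands": [-0.4,-0.04,0.03,0,0,0,-0.8,-0.04,0.03,0,0,0,-1.2,-0.04,0.03,0,0,0,-1.6,-0.04,0.03,0,0,0,-2.0,-0.04,0.03,0,0,0,-2.3,-0.04,0.03,0,0,0,-2.6,-0.04,0.03,0,0,0,-2.6,-0.04,0.03,0,0,0]}}

```text
t: 7.97
position: [536.0, 77.4, 68.9]
tool_rot: [0.001, 0.084, 0.997, 0.0]
ft_force: [0.5, 0.0, -2.0]
opening: 25.6
```

```bash
cat >> m.py <<'E'
def rep():
    s=observe();print('t',round(s['t'],2),'st',st(s['position']).round(2),'psi',round(psi(s),2),'Fst',np.round([s['ft_force']@X,s['ft_force']@Y,s['ft_force'][2]],2),'T',s['ft_torque'].round(2),'op',round(s['opening'],1))
E
python3 - <<'E'
from m import *
rep();p,D=snapshot('scene');cv2.imwrite('pics/s1.png',p[:,:,::-1]);rep()
crop('pics/s1.png','pics/s1c.png',270,270,100,75,8)
crop('pics/scene0.png','pics/s0c.png',270,270,100,75,8)
E
```

```text
t 7.97 st [-144.76    0.38   68.87] psi 170.41 Fst [ 0.51  0.13 -1.95] T [-0.   -0.23 -0.02] op 25.6
t 8.02 st [-144.95    0.41   68.85] psi 170.42 Fst [ 0.57 -0.18 -1.28] T [-0.01 -0.28 -0.04] op 25.3
```

View pics/s1c.png

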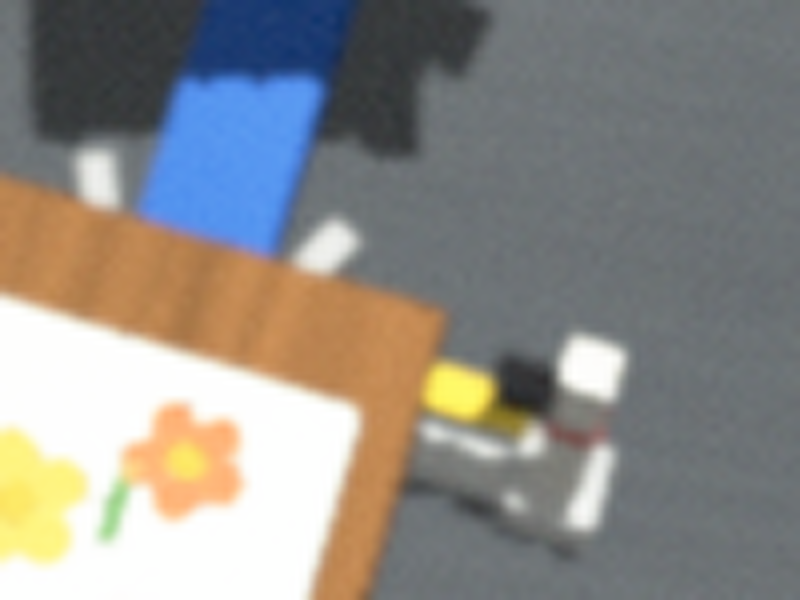

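View pics/s0c.png

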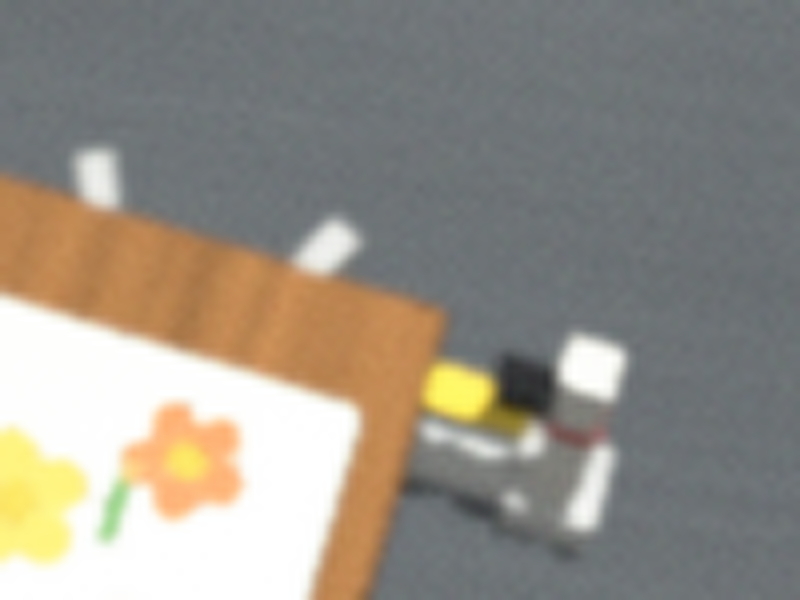

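Board not yet lifted (pointer at crop px 460,390, unchanged). Continuing slowly.

{"fn": "play_rows", "kwargs": {"commands": [-0.2,0,0.03,0,0,0,-0.4,0,0.03,0,0,0,-0.6,0,0.03,0,0,0,-0.8,0,0.03,0,0,0,-1.0,0,0.03,0,0,0,-1.2,0,0.03,0,0,0,-1.4,0,0.03,0,0,0,-1.4,0,0.03,0,0,0]}}

```text
t: 8.68
position: [550.2, 75.1, 68.6]
tool_rot: [0.001, 0.084, 0.997, 0.0]
ft_force: [-0.4, -0.5, 0.7]
opening: 25.2
```

```bash
cat >> m.py <<'E'
def look(k):
    p,D=snapshot('scene');cv2.imwrite(f'pics/{k}.png',p[:,:,::-1]);A=cv2.imread('pics/scene0.png');B=cv2.imread(f'pics/{k}.png')
    # board tilt via depth plane: mean height of platter/board around near edge
    P=cloud('scene',D);S=(P-O)@np.stack([X,Y,Z]).T
    for nm,b in(('boardfront',(S[...,0]>-14)&(S[...,0]<8)&(abs(S[...,1])<68)&(S[...,2]>48)),('far',(S[...,0]>150)&(S[...,0]<200)&(abs(S[...,1])<40)&(S[...,2]>48))):
        print(nm,b.sum(),np.mean(S[b][:,2]).round(2))
    hsv=cv2.cvtColor(B,cv2.COLOR_BGR2HSV);m=(hsv[...,0]>22)&(hsv[...,0]<35)&(hsv[...,1]>150)&(D>0)&(S[...,1]>78)&(S[...,1]<125)
    print('pointer',m.sum(),S[m].mean(0).round(2),'mean v',np.where(m)[0].mean().round(2))
E
python3 - <<'E'
from m import *
rep();look('s2');rep()
E
```

```text
t 8.68 st [-130.29    0.46   68.57] psi 170.41 Fst [-0.32 -0.54  0.68] T [-0.08 -0.15  0.03] op 25.2
boardfront 562 57.83
far 1056 67.98
pointer 38 [ 0.85 87.56 50.92] mean v 319.74
t 8.73 st [-130.3     0.46   68.56] psi 170.41 Fst [-1.03  0.21  0.55] T [ 0.01 -0.24 -0.05] op 25.4
```

{"fn": "play_rows", "kwargs": {"commands": [-0.2,0,0,0,0,0,-0.4,0,0,0,0,0,-0.6,0,0,0,0,0,-0.8,0,0,0,0,0,-1.0,0,0,0,0,0,-1.0,0,0,0,0,0]}}

```text
t: 9.23
position: [560.7, 73.3, 68.5]
tool_rot: [0.002, 0.084, 0.996, 0.0]
ft_force: [0.3, 0.0, 1.5]
opening: 25.4
```

Run:
```python
from m import *
rep();look('s3');rep()
```

```text
t 9.23 st [-119.64    0.5    68.54] psi 170.41 Fst [0.28 0.05 1.5 ] T [-0.01 -0.13  0.04] op 25.4
boardfront 560 57.86
far 1051 68.01
pointer 36 [ 1.45 88.06 51.19] mean v 320.0
t 9.28 st [-119.62    0.49   68.55] psi 170.41 Fst [ 0.64 -0.33 -0.56] T [-0.05 -0.17  0.05] op 25.2
```

{"fn": "play_rows", "kwargs": {"commands": [-0.2,0,0,0,0,0,-0.4,0,0,0,0,0,-0.6,0,0,0,0,0,-0.8,0,0,0,0,0,-1.0,0,0,0,0,0,-1.0,0,0,0,0,0]}}

```text
t: 9.78
position: [568.5, 71.9, 68.5]
tool_rot: [-0.001, 0.084, 0.996, 0.0]
ft_force: [-7.6, 0.7, 6.6]
opening: 25.6
```

Run:
```python
from m import *
rep();look('s4');rep()
```

```text
t 9.78 st [-111.76    0.41   68.55] psi 170.4 Fst [-7.6  -0.6   6.62] T [0.4  0.79 0.06] op 25.6
boardfront 569 58.7
far 1056 68.26
pointer 34 [ 1.43 87.85 51.61] mean v 319.88
t 9.83 st [-111.76    0.4    68.54] psi 170.4 Fst [-7.08 -0.4   5.87] T [0.33 0.75 0.06] op 25.3
```

First contact came at x≈−115 and the board front has risen about 0.9 mm. I'll ease the downward pressure slightly and continue.

{"fn": "play_rows", "kwargs": {"commands": [-0.2,0,-0.03,0,0,0,-0.4,0,-0.05,0,0,0,-0.6,0,-0.05,0,0,0,-0.8,0,-0.05,0,0,0,-1.0,0,-0.05,0,0,0,-1.2,0,-0.05,0,0,0,-1.2,0,-0.05,0,0,0]}}

```text
t: 10.42
position: [578.5, 70.1, 68.6]
tool_rot: [-0.003, 0.084, 0.996, 0.0]
ft_force: [-6.5, 1.8, 2.8]
opening: 25.0
```

Run:
```python
from m import *
rep();look('s5');rep()
```

```text
t 10.42 st [-101.57    0.28   68.62] psi 170.39 Fst [-6.71  0.68  2.81] T [0.28 0.49 0.04] op 25.0
boardfront 578 61.57
far 1052 68.95
pointer 27 [ 2.7  88.93 54.74] mean v 319.96
t 10.47 st [-101.59    0.29   68.59] psi 170.39 Fst [-6.46  0.6   2.19] T [0.28 0.55 0.01] op 25.5
```

{"fn": "play_rows", "kwargs": {"commands": [-0.2,0,0,0,0,0,-0.4,0,0,0,0,0,-0.6,0,0,0,0,0,-0.8,0,0,0,0,0,-1.0,0,0,0,0,0,-1.2,0,0,0,0,0,-1.4,0,0,0,0,0,-1.6,0,0,0,0,0,-1.7,0,0,0,0,0,-1.7,0,0,0,0,0]}}

```text
t: 11.3
position: [593.3, 67.5, 68.5]
tool_rot: [-0.005, 0.084, 0.996, 0.0]
ft_force: [-8.4, 1.2, 5.2]
opening: 25.6
```

Run:
```python
from m import *
rep();look('s6');rep()
```

```text
t 11.3 st [-86.57   0.24  68.47] psi 170.39 Fst [-8.49 -0.19  5.18] T [0.29 0.6  0.06] op 25.6
boardfront 580 65.71
far 1059 70.12
pointer 21 [ 2.93 89.26 58.06] mean v 319.48
t 11.35 st [-86.55   0.24  68.5 ] psi 170.39 Fst [-7.39 -0.26  4.32] T [0.31 0.62 0.  ] op 25.3
```

{"fn": "play_rows", "kwargs": {"commands": [-0.2,0,-0.02,0,0,0,-0.4,0,-0.03,0,0,0,-0.6,0,-0.03,0,0,0,-0.8,0,-0.03,0,0,0,-1.0,0,-0.03,0,0,0,-1.1,0,-0.03,0,0,0,-1.1,0,-0.03,0,0,0]}}

```text
t: 11.93
position: [602.4, 66.0, 68.5]
tool_rot: [-0.007, 0.084, 0.996, 0.0]
ft_force: [-6.4, 0.4, 4.6]
opening: 25.1
```

Run:
```python
from m import *
rep();look('s7');rep()
crop('pics/s7.png','pics/s7c.png',270,270,100,75,8)
```

```text
t 11.93 st [-77.31   0.21  68.49] psi 170.38 Fst [-6.41 -0.64  4.62] T [0.28 0.46 0.06] op 25.1
boardfront 587 68.31
far 1059 70.77
pointer 17 [ 2.97 88.45 60.35] mean v 318.94
t 11.98 st [-77.32   0.19  68.48] psi 170.38 Fst [-6.5   1.17  3.94] T [0.32 0.49 0.  ] op 25.4
```

View pics/s7c.png

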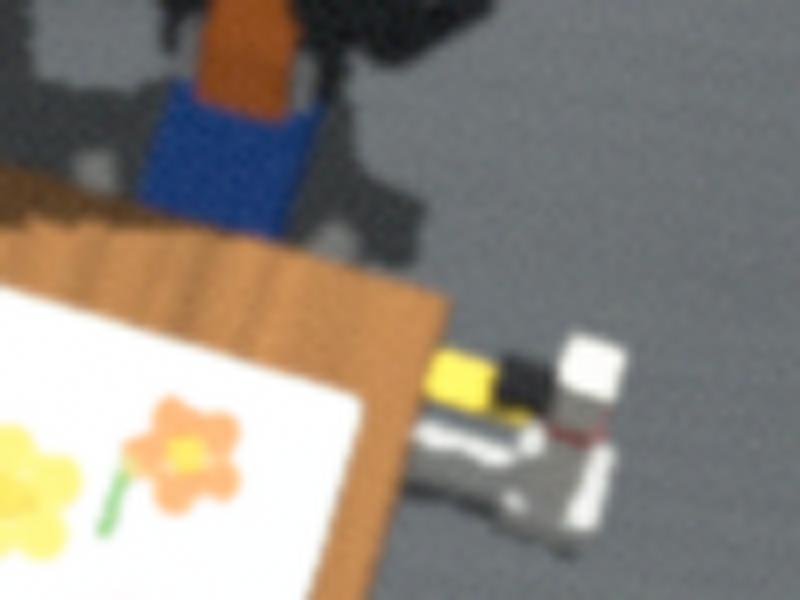

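Lift is about 10.4 of 12 mm. A little more, then I'll switch to the level push on the blunt end.

{"fn": "play_rows", "kwargs": {"commands": [-0.2,0,0,0,0,0,-0.4,0,0,0,0,0,-0.55,0,0,0,0,0,-0.55,0,0,0,0,0]}}

```text
t: 12.32
position: [605.9, 65.4, 68.4]
tool_rot: [-0.01, 0.084, 0.996, 0.0]
ft_force: [-7.2, 1.0, 6.0]
opening: 25.4
```

Run:
```python
from m import *
rep();look('s8');rep()
```

```text
t 12.32 st [-73.81   0.19  68.43] psi 170.37 Fst [-7.27 -0.25  6.01] T [0.31 0.67 0.03] op 25.4
boardfront 584 69.93
far 1068 71.08
pointer 18 [ 3.   88.18 61.08] mean v 318.78
t 12.37 st [-73.8    0.18  68.43] psi 170.37 Fst [-8.19  0.01  5.76] T [0.29 0.63 0.06] op 25.2
```

{"fn": "play_rows", "kwargs": {"commands": [0,0,0,0,0,0,0,0,0,0,0,0,0,0,0,0,0,0,0,0,0,0,0,0,0,0,0,0,0,0], "hand": 0.1}}

```text
t: 12.78
position: [606.2, 65.3, 68.3]
tool_rot: [-0.009, 0.084, 0.996, 0.0]
ft_force: [0.9, 0.8, -0.1]
opening: 47.1
```

Run:
```python
from m import *
rep();look('s9');wsnap('w9');plan(W(-76,0,160),170.35)
```

```text
t 12.78 st [-73.45   0.14  68.31] psi 170.37 Fst [ 0.78  0.95 -0.14] T [-0.01 -0.01  0.02] op 47.1
boardfront 595 70.27
far 1070 71.04
pointer 19 [ 3.25 89.05 61.64] mean v 318.89
t 12.88 pos [606.1  65.3  68.4] psi 170.37 q [ 0.09  0.54  1.71  0.    0.91 -1.32] F [-0.13 -0.42 -0.67] op 47.1
cmd [ 0.41 -0.03 -9.16] [-0.08 -1.07  0.02]
```

View pics/w9.png

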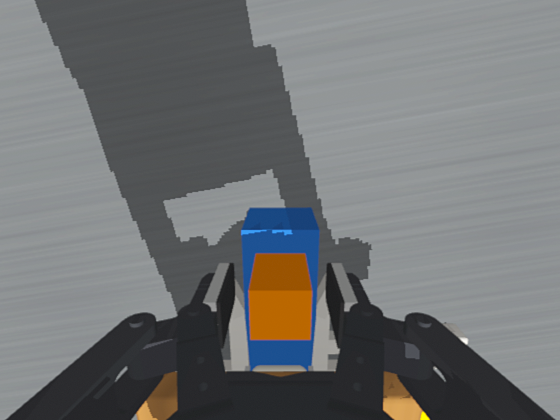

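Released; the wedge stays. Rising, backing off behind the blunt end and shutting the fingers.

{"fn": "play_rows", "kwargs": {"commands": [0,0,-2,0,-0.5,0,0,0,-4,0,-1,0,0.2,0,-7,0,-1.07,0,1,0,-8,0,-1.07,0,3,0,-8,0,-1.07,0,5,0,-8,0,-1.07,0,5.8,0,-8,0,-1.07,0,5.8,0,-8,0,-1.07,0]}}

```text
t: 13.55
position: [548.4, 75.0, 149.3]
tool_rot: [-0.001, 0.084, 0.996, -0.001]
ft_force: [-0.6, 0.8, 0.1]
opening: 46.9
```

Run:
```python
from m import *
rep();wsnap('w10')
im,D,s=wload('w10');P=cloud('wrist',D,s);S=(P-O)@np.stack([X,Y,Z]).T
hsv=cv2.cvtColor(im,cv2.COLOR_BGR2HSV);m=(hsv[...,0]>100)&(hsv[...,0]<125)&(hsv[...,1]>150)&(D>0)
Q=S[m];print(len(Q),np.percentile(Q,[1,50,99],axis=0).round(1)); T=Q[(Q[:,2]>41)&(Q[:,2]<46)];print(cv2.minAreaRect(T[:,:2].astype(np.float32)))
m=(hsv[...,0]<16)&(hsv[...,1]>190)&(D>0)&(S[...,2]>74)&(abs(S[...,1])<25)&(S[...,0]<-30);print(S[m].mean(0),cv2.minAreaRect(S[m][:,:2].astype(np.float32)))
plan(W(-130,0,41),170.35)
```

```text
t 13.55 st [-1.3210e+02  7.0000e-02  1.4926e+02] psi 170.41 Fst [-0.7   0.65  0.14] T [0.   0.03 0.01] op 46.9
2732 [[-100.8  -17.9    2.8]
 [ -90.6    1.3   36.5]
 [  -4.2   20.8   43.8]]
((-71.14505767822266, 1.577474594116211), (60.011810302734375, 39.594261169433594), 0.6361700892448425)
[-77.93530895  -4.95679113  78.57579645] ((-81.5623779296875, -4.413309097290039), (16.73175621032715, 33.80474090576172), 44.6281623840332)
t 13.6 pos [550.   74.9 149.4] psi 170.4 q [ 0.12  0.38  1.76 -0.    1.   -1.29] F [0.82 0.75 0.3 ] op 46.9
cmd [-4.000e-02 -1.000e-02  1.084e+01] [-0.08  0.02  0.05]
```

View pics/w10.png

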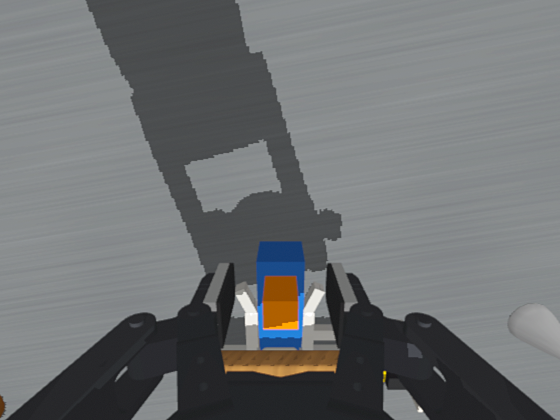

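{"fn": "play_rows", "kwargs": {"commands": [0,0.08,2,0,0,0,0,0.08,5,0,0,0,0,0.08,7,0,0,0,0,0.08,9,0,0,0,0,0.08,10,0,0,0,0,0.08,10.8,0,0,0,0,0.08,10.8,0,0,0,0,0.08,10.8,0,0,0], "hand": -1}}

```text
t: 14.27
position: [550.9, 75.6, 41.6]
tool_rot: [0.0, 0.084, 0.996, -0.001]
ft_force: [1.2, 0.6, -0.1]
opening: 0.1
```

Run:
```python
from m import *
rep();wsnap('w11');look('s11');plan(W(-118,1,41),170.35)
```

```text
t 14.27 st [-129.71    1.06   41.56] psi 170.39 Fst [ 1.14  0.76 -0.1 ] T [-0.03  0.03  0.03] op 0.1
boardfront 586 69.37
far 1056 71.14
pointer 17 [ 2.86 88.5  60.77] mean v 318.82
t 14.37 pos [551.2  75.6  42.4] psi 170.4 q [ 0.12  0.51  1.88 -0.    0.76 -1.29] F [-0.25 -0.78 -0.15] op -0.1
cmd [-1.14 -0.02  0.14] [-0.04  0.15  0.05]
```

View pics/w11.png

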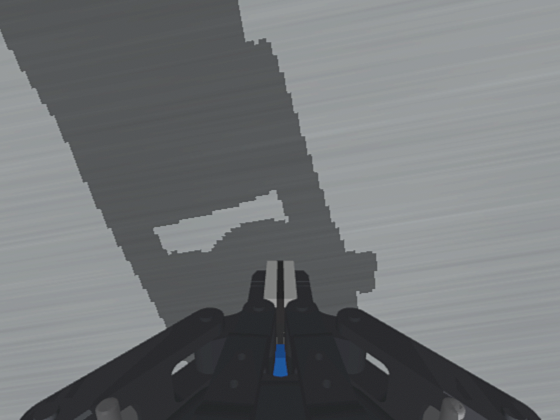

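{"fn": "play_rows", "kwargs": {"commands": [-0.3,0,0.3,0,0,0,-0.6,0,0.5,0,0,0,-0.9,0,0.5,0,0,0,-1.2,0,0.5,0,0,0,-1.5,0,0.5,0,0,0,-1.5,0,0.5,0,0,0]}}

```text
t: 14.87
position: [567.0, 73.1, 37.6]
tool_rot: [0.002, 0.084, 0.996, -0.0]
ft_force: [0.3, 0.2, 0.9]
opening: 0.1
```

Run:
```python
from m import *
rep()
```

```text
t 14.87 st [-113.44    1.26   37.61] psi 170.39 Fst [0.29 0.23 0.86] T [ 0.02 -0.01  0.02] op 0.1
```

Not touching yet. Now small 1 mm steps.

{"fn": "play_rows", "kwargs": {"commands": [-0.1,0,0,0,0,0,-0.2,0,0,0,0,0,-0.3,0,0,0,0,0,-0.3,0,0,0,0,0]}}

```text
t: 15.2
position: [570.1, 72.6, 37.6]
tool_rot: [0.002, 0.084, 0.996, -0.0]
ft_force: [0.1, 0.5, -0.3]
opening: -0.2
```

Run:
```python
from m import *
rep();look('s12')
```

```text
t 15.2 st [-110.3     1.29   37.61] psi 170.39 Fst [ 0.    0.52 -0.34] T [ 0.02 -0.04  0.02] op -0.2
boardfront 590 69.3
far 1065 71.05
pointer 16 [ 3.12 88.18 61.48] mean v 318.75
```

{"fn": "play_rows", "kwargs": {"commands": [-0.1,0,0,0,0,0,-0.2,0,0,0,0,0,-0.3,0,0,0,0,0,-0.3,0,0,0,0,0]}}

```text
t: 15.58
position: [570.9, 72.3, 37.4]
tool_rot: [-0.001, 0.084, 0.996, -0.0]
ft_force: [-5.1, 1.5, 4.1]
opening: 0.1
```

Run:
```python
from m import *
rep();look('s13');rep()
```

```text
t 15.58 st [-109.48    1.17   37.4 ] psi 170.37 Fst [-5.33  0.64  4.08] T [ 0.28  0.77 -0.01] op 0.1
boardfront 592 69.46
far 1074 71.12
pointer 17 [ 2.97 88.54 60.72] mean v 318.88
t 15.63 st [-109.47    1.15   37.43] psi 170.37 Fst [-5.58  0.38  3.87] T [0.28 0.78 0.02] op 0.2
```

{"fn": "play_rows", "kwargs": {"commands": [-0.15,0,-0.05,0,0,0,-0.3,0,-0.05,0,0,0,-0.3,0,-0.05,0,0,0]}}

```text
t: 15.88
position: [571.9, 71.9, 37.5]
tool_rot: [-0.003, 0.084, 0.996, -0.001]
ft_force: [-5.9, 0.8, 2.2]
opening: -0.1
```

Run:
```python
from m import *
rep();look('s14');rep()
```

```text
t 15.88 st [-108.34    0.92   37.46] psi 170.37 Fst [-5.98 -0.16  2.21] T [0.26 0.88 0.05] op -0.1
boardfront 588 69.6
far 1067 71.12
pointer 19 [ 3.27 87.45 61.33] mean v 318.74
t 15.93 st [-108.32    0.93   37.45] psi 170.37 Fst [-6.61  0.68  2.35] T [0.19 0.86 0.01] op 0.2
```

{"fn": "play_rows", "kwargs": {"commands": [-0.15,0,-0.03,0,0,0,-0.3,0,-0.03,0,0,0,-0.4,0,-0.03,0,0,0,-0.4,0,-0.03,0,0,0]}}

```text
t: 16.27
position: [573.7, 71.3, 37.5]
tool_rot: [-0.006, 0.084, 0.996, -0.001]
ft_force: [-7.2, 1.2, 5.8]
opening: 0.1
```

Run:
```python
from m import *
rep();look('s15');rep()
```

```text
t 16.27 st [-106.5     0.65   37.51] psi 170.36 Fst [-7.26 -0.04  5.77] T [0.21 1.02 0.01] op 0.1
boardfront 584 70.14
far 1079 71.25
pointer 16 [ 3.36 87.9  62.12] mean v 318.69
t 16.32 st [-106.51    0.7    37.5 ] psi 170.36 Fst [-6.45  1.18  3.91] T [0.26 0.98 0.05] op -0.0
```

{"fn": "play_rows", "kwargs": {"commands": [-0.15,0,-0.03,0,-0.2,0,-0.3,0,-0.03,0,-0.4,0,-0.4,0,-0.03,0,-0.4,0,-0.4,0,-0.03,0,-0.4,0]}}

```text
t: 16.65
position: [574.6, 70.9, 37.5]
tool_rot: [-0.006, 0.084, 0.996, -0.001]
ft_force: [-8.8, 2.8, 5.1]
opening: 0.0
```

Run:
```python
from m import *
rep();look('s16');rep()
```

```text
t 16.65 st [-105.55    0.41   37.5 ] psi 170.34 Fst [-9.17  1.26  5.12] T [0.35 1.26 0.04] op 0.0
boardfront 592 70.07
far 1076 71.29
pointer 15 [ 3.16 87.77 62.03] mean v 318.6
t 16.7 st [-105.55    0.43   37.48] psi 170.35 Fst [-9.13  0.57  5.21] T [0.35 1.3  0.04] op 0.2
```

The board front is now steady at about 70.1 (12.2 mm up), so it's at the stop. Force is rising, at about 9 N. Continuing by feel.

{"fn": "play_rows", "kwargs": {"commands": [-0.2,0,-0.03,0,-0.2,0,-0.4,0,-0.03,0,-0.4,0,-0.45,0,-0.03,0,-0.4,0,-0.45,0,-0.03,0,-0.4,0]}}

```text
t: 17.03
position: [575.3, 70.6, 37.5]
tool_rot: [-0.007, 0.084, 0.996, -0.002]
ft_force: [-10.0, 2.6, 6.9]
opening: 0.0
```

Run:
```python
from m import *
rep();look('s17');rep()
```

```text
t 17.03 st [-104.79    0.2    37.47] psi 170.32 Fst [-10.28   0.91   6.88] T [0.47 1.49 0.04] op 0.0
boardfront 592 70.07
far 1061 71.32
pointer 15 [ 2.5  88.16 60.9 ] mean v 318.6
t 17.08 st [-104.78    0.19   37.49] psi 170.32 Fst [-10.54   1.41   6.93] T [ 0.44  1.49 -0.02] op 0.3
```

{"fn": "play_rows", "kwargs": {"commands": [-0.2,0,-0.08,0,-0.2,0,-0.4,0,-0.1,0,-0.4,0,-0.5,0,-0.1,0,-0.4,0,-0.5,0,-0.1,0,-0.4,0]}}

```text
t: 17.42
position: [576.2, 70.0, 37.7]
tool_rot: [-0.008, 0.084, 0.996, -0.003]
ft_force: [-11.8, 2.6, 4.8]
opening: 0.2
```

Run:
```python
from m import *
rep();look('s18');rep()
```

```text
t 17.42 st [-103.81   -0.2    37.75] psi 170.3 Fst [-12.05   0.56   4.77] T [0.44 1.54 0.05] op 0.2
boardfront 588 70.1
far 1078 71.23
pointer 14 [ 3.25 88.   62.18] mean v 318.64
t 17.47 st [-103.79   -0.19   37.74] psi 170.3 Fst [-10.92   1.22   3.97] T [0.44 1.52 0.02] op 0.0
```

{"fn": "play_rows", "kwargs": {"commands": [-0.2,0,-0.05,0,-0.2,0,-0.4,0,-0.05,0,-0.4,0,-0.55,0,-0.05,0,-0.4,0,-0.55,0,-0.05,0,-0.4,0]}}

```text
t: 17.8
position: [576.9, 69.6, 37.7]
tool_rot: [-0.01, 0.085, 0.996, -0.003]
ft_force: [-12.1, 4.8, 8.7]
opening: -0.0
```

Run:
```python
from m import *
rep();look('s19');rep()
```

```text
t 17.8 st [-103.04   -0.46   37.74] psi 170.27 Fst [-12.73   2.72   8.69] T [0.62 1.92 0.01] op -0.0
boardfront 601 70.16
far 1065 71.21
pointer 15 [ 3.04 88.04 61.99] mean v 318.6
t 17.85 st [-103.08   -0.46   37.74] psi 170.28 Fst [-13.36   2.44   7.53] T [0.61 1.86 0.03] op -0.0
```

{"fn": "play_rows", "kwargs": {"commands": [-0.2,0.03,-0.1,0,-0.2,0,-0.4,0.03,-0.1,0,-0.4,0,-0.6,0.03,-0.1,0,-0.5,0,-0.6,0.03,-0.1,0,-0.5,0]}}

```text
t: 18.18
position: [577.8, 69.4, 38.1]
tool_rot: [-0.012, 0.085, 0.996, -0.004]
ft_force: [-14.5, 3.0, 7.9]
opening: -0.2
```

Run:
```python
from m import *
rep();look('s20');rep()
```

```text
t 18.18 st [-102.2    -0.55   38.09] psi 170.24 Fst [-14.85   0.56   7.85] T [0.56 2.04 0.03] op -0.2
boardfront 589 70.15
far 1069 71.23
pointer 17 [ 3.18 88.91 61.45] mean v 318.88
t 18.23 st [-102.21   -0.55   38.09] psi 170.25 Fst [-14.65   1.36   7.62] T [0.58 2.06 0.  ] op 0.3
```

About 14.8 N. One last small step for margin against settling, with slightly less downward drag.

{"fn": "play_rows", "kwargs": {"commands": [-0.3,0.02,-0.15,0,-0.2,0,-0.5,0.02,-0.15,0,-0.4,0,-0.62,0.02,-0.15,0,-0.5,0,-0.62,0.02,-0.15,0,-0.5,0]}}

```text
t: 18.57
position: [578.3, 69.0, 38.5]
tool_rot: [-0.014, 0.085, 0.996, -0.005]
ft_force: [-14.2, 4.6, 8.1]
opening: -0.1
```

Run:
```python
from m import *
rep();look('s21');rep()
```

```text
t 18.57 st [-101.64   -0.82   38.54] psi 170.21 Fst [-14.8    2.19   8.1 ] T [0.64 2.19 0.  ] op -0.1
boardfront 593 70.16
far 1067 71.26
pointer 16 [ 3.34 88.73 62.04] mean v 318.81
t 18.62 st [-101.64   -0.81   38.54] psi 170.21 Fst [-14.35   1.38   6.31] T [0.56 2.1  0.06] op 0.2
```

The push is about 15 N. Backing straight off, then up.

{"fn": "play_rows", "kwargs": {"commands": [0.3,0,0,0,0,0,1,0,0,0,0,0,2,0,0,0,-1,0,3,0,0,0,-1.6,0,3,0,0,0,-1.6,0]}}

```text
t: 19.03
position: [547.3, 74.2, 39.5]
tool_rot: [-0.0, 0.085, 0.996, -0.006]
ft_force: [-0.9, -0.3, -0.1]
opening: -0.1
```

{"fn": "play_rows", "kwargs": {"commands": [0,0,-3,0,0,0,0,0,-6,0,0,0,0,0,-10,0,0,0,0,0,-13,0,0,0,2,0,-14,0,0,0,2,0,-14,0,0,0,2,0,-14,0,0,0]}}

```text
t: 19.62
position: [528.6, 79.2, 180.3]
tool_rot: [0.002, 0.085, 0.996, -0.006]
ft_force: [0.4, 0.3, -0.4]
opening: -0.1
```

Run:
```python
from m import *
rep();look('s22');look('s23');wsnap('w22')
wedge('wrist','w22')
crop('pics/s22.png','pics/s22c.png',270,270,100,75,8)
D0=np.load('pics/scene0.npy')
```

```text
t 19.62 st [-152.34    0.83  180.31] psi 170.28 Fst [ 0.32  0.32 -0.42] T [ 0.02  0.02 -0.01] op -0.1
boardfront 584 70.1
far 1067 71.37
pointer 15 [ 3.58 87.85 62.31] mean v 318.73
boardfront 580 70.06
far 1067 71.36
pointer 18 [ 3.56 87.25 61.89] mean v 318.72
wrist 288 x [-93.4 -91.8] z [ 0.6 33.5]
-100 288 y [-19.2  18.5] mid -0.3 z 9.8
```

View pics/s22c.png

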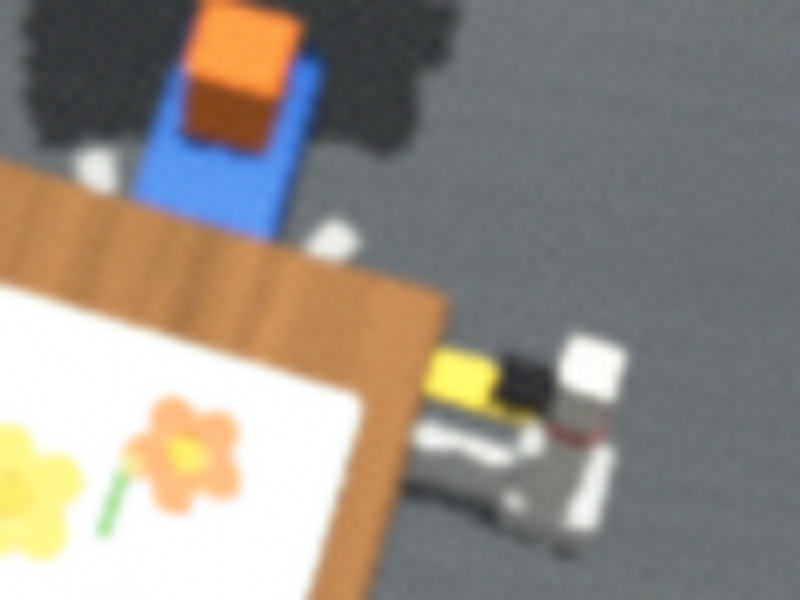

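View pics/w22.png

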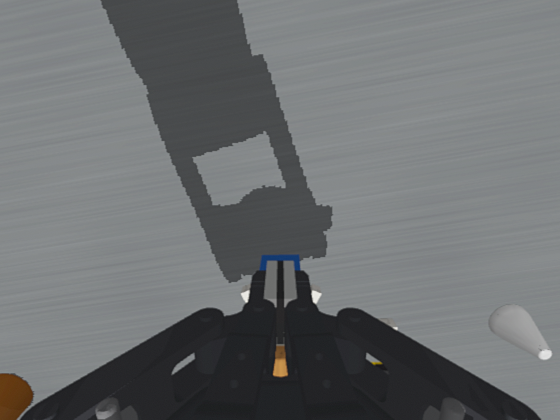

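Run:
```python
from m import *
wedge('scene','f');print(job_done());rep()
```

```text
scene 192 x [-88.7 -35.2] z [ 0.7 47. ]
-100 33 y [-26.9  19.7] mid -3.6 z 42.6
-70 117 y [-18.9  19.5] mid 0.3 z 42.6
-40 42 y [-17.2  18.1] mid 0.4 z 41.9
the job is handed in; nothing more can be done
None
the job is handed in; nothing more can be done
```

I wedged the board up to its stop, snugged it with a push of about 15 N and let go. The job is handed in at about 20 s; no verdict is reported.

**What I did:** I gripped the smaller of the two blue wedges by its handle, set it flat in the channel and slid it in. The board began to lift with the wedge origin at about x = −115 mm. After letting go I pushed low on the blunt end with shut fingers, in small steps, until the wrist force read about 15 N. Then I backed straight off and up.

**Last checks:**
- **Board:** its front edge sat steady at 70.1 mm against 57.9 mm at rest, 12.2 mm up. It stopped rising while the push went from about 7 to 15 N.
- **Wedge:** it lies flat at bench height, along the channel and within about 0.5 mm of its middle. The blunt end is at about x = −93 mm.
- **Foot force:** I could not measure it directly. About 5 mm of travel past the stop suggests 8 to 15 N.
- **Robot:** it touched nothing at the end, with wrist force near zero.
- **Bystanders:** I did not re-measure the ramekin, jar or nozzle. The arm kept clear of all three.

**What disagreed:** the small yellow pointer patch gave noisy depth heights of 61 to 62 mm, its position reading about 1 to 2 mm high from the start. I relied on the board's rise instead. During the end push the fingers also pressed down with about 4 to 8 N, so some of the 15 N went into bench friction.

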